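# Set up the grow lamp: seat the hub cap, kick the stand down, hold the panel upright

### The arm

A 7-joint arm with a two-finger parallel gripper is mounted at the origin on the work surface. World frame = base frame: x ahead of the robot, y to its left, z up, the work surface at z = 0. Lengths are in m, angles in rad, forces in N, time in s.
With the tool pointing down it reaches from about 0.35 to 0.9 m from the base axis. Payload 8.1 kg.
Tool frame: the origin (TCP) lies where the fingers leave the gripper's body, on its centre line; the fingertips stand 66 mm ahead of it and the grasp point (between the pads) lies 47 mm ahead of it (arm.tip_reach is the distance from the TCP to the fingertips, in m); z points along the fingers, y is the direction in which the jaws open and shut (so a half turn about z gives the same grasp; the last joint's range is limited). The gripper opens to 92 mm and grips with 3 to 60 N. Pads are 19 mm wide; open, the fingers measure 130 mm over their backs; the gripper's body (75 mm by 190 mm) begins 47 mm behind the grasp point.
Start: joints at [-1.294, 0.434, 0.025, 1.573, -0.012, 1.134, -0.075], TCP at [0.232, 0.58, 0.292] pointing down, gripper open.
Joint ranges: [-2.62, 2.62], [-0.44, 2.09], [-1.27, 1.32], [0.08, 2.57], [-1.32, 4.46], [0.12, 2], [-2.74, 2.74]. Speed limits (rad/s): [2.22, 2.22, 3.01, 3.01, 3.14, 3.14, 3.14].

### API

Orientations are given as a rotation vector (axis times angle).
In Python, from cell import arm gives the robot as it stands.
- The arm moves only by the tool carry_out, never from a script. Its argument "plan" is a list of rows, each a list of 5 numbers: the shift along the world's x, y, z in cm, then the turn about the world's z in rad, then the finger opening in cm, from 0 to 9.18. In form: [[tx, ty, tz, spin, fingers], ...]. A call has 1 to 20 rows; each row is the pose to reach, as a shift and turn from the pose measured when the call began; what a row does not reach only later rows make up. A row lasts 1/10 s, in which the tool goes at most 50 mm and 8.59 degrees, less where a joint would pass 70% of its speed; a pose out of reach is approached as far as the arm can. A call with a gripper value outside its range is refused whole. The fingers move at their own pace and stop on an object; "squeeze" is the grip in N (left out, the last holds). Time passes only in rows, so rows that repeat a pose let the fingers close. It gives the time, the measured TCP pose, the force and the opening at its end, in the units of the state.
- arm.observe(): the state, without advancing time (a new reading comes with each control period).
- arm.get_image(name): name is "side" or "top" or "wrist"; returns (picture, depth): 480x640x3 uint8, red, green, blue; 480x640 float32, m along the optical axis (not along the pixel's ray), 0 where there is no reading.
- arm.get_calibration(name): a dict with "intrinsics" (3x3 intrinsics, pixels), "rvec" (rotation vector, rad) and "tvec" (3), from world to camera coordinates, as OpenCV has them; the wrist camera has in their place "tool_from_camera" (4x4, takes a point from camera to tool coordinates, whose origin is the TCP and whose axes are the flange's). Camera axes: x right, y down, z forward; pixel columns grow to the right and rows downward; lengths in m; the calibration is good to about 2 mm. The wrist camera is an equidistant fisheye: a pixel r from the principal point sees the ray r / f radians off the axis. A picture is of the moment at which its call begins: read the wrist's pose just before it. get_calibration takes no time and is no camera call.
- arm.sign_off(): hands the job in, once; it reports no verdict.
The state is a dict: "clock": time; "joints": joint angles; "dq": joint speeds; "joint_efforts": joint torques, N m; "position": TCP position; "ee_rot": TCP orientation; "force": force on the tool from outside, world axes, zero at the start; "ft_torque": the same for the moment, N m; "width": opening from 0.0 (shut) to 1.0 (fully open).
Only numpy, scipy, OpenCV 4.12 (cv2) and the standard library are available. Lean on these libraries where they do the work, as an engineer would, in place of code of your own. Each camera call takes 0.05 s, during which the arm holds its last target. There are 200 camera calls.

### The job

Set up the small grow lamp: first press the orange cap on its hub fully home, then flip the red kickstand on the back of the panel over its top so that it falls all the way down, and then raise the sprung, forward-tipping panel until it stands upright. It will tip forward again if let go, so finish while still holding the panel upright and still with the gripper; do not disturb the pot, jar and bottle standing nearby.

Things in the scene. Friction and masses are not known exactly. Their poses are not given: they have to be found in the camera images.
- lamp_foot: fixed grey foot plate of the lamp, 125 x 360 x 12 mm, bolted to the bench. Origin on the bench directly below the middle of the panel's hinge axle; x horizontal, square to the axle, pointing to the panel's back (the kickstand's side), y along the axle towards the black hub, z up. The black upright round hub (52 mm across, its rim 56 mm above the bench) has its axis at y = +175 mm; steel lugs stand at y = -105 and +105 mm, 53 mm high
- cap (a joint): how far the orange cap is pressed into the hub, m: 0 to 0.003 at the start, 0.010 is fully home (hard stop). No spring: stiff friction of about 5 N, it stays where it is left
- cap_top (a point): middle of the flat top of the orange cap (44 mm across, flange 8 mm thick); its top is 74 mm above the bench at joint 0 and 64 mm when home. Pressed straight down
- panel (a joint): lean of the panel about the axle, rad: 0 is upright, negative leans to the front (towards -x of the foot), stops at -0.45 (where it rests at the start) and +0.12. A spring and its weight always pull it forward: it takes about 2 N at the top bar to keep it upright and 2 to 3 N to lift it off the front stop
- axle (a point): middle of the hinge axle, 35 mm above the bench, in the panel's frame: z runs up along the panel, y along the axle, x out of the panel's back
- top_bar (a point): centre of the black round rubber top bar of the panel frame: 20 mm thick, 176 mm long along y, 205 mm from the axle along the panel's z; nothing but the two side tubes (at y = -88 and +88 mm, 14 mm thick) within 30 mm of its underside. Same axes as axle. The white lamp panel below it is 24 mm thick, 166 mm wide, from 28 to 163 mm above the axle
- kickstand (a joint): swing of the red kickstand about its pivot, whose axis is square to the panel, rad: 0 is folded up (leaning 0.35 rad past straight-up towards the hub, +y, resting on its stop by its own weight), 0.35 points straight up along the panel (the centre), 3.1 is fully down against its other stop. It turns freely: pushed at its foot towards -y until past 0.35 it falls the rest of the way down by itself within about 2 s
- kick_pivot (a point): the kickstand's pivot on the panel's back: 34 mm out (x) and 95 mm up (z) from the axle in the panel's frame
- kick_foot (a point): centre of the black ball foot (26 mm across) at the end of the kickstand: 110 mm from the pivot in the panel's plane and 40 mm farther out from the panel's back than the pivot. The red leg is 12 mm thick. Up, the foot is the highest part at the panel's back, with free air around it; down, with the panel upright, it hangs some 15 mm clear of the bench, beside the foot plate
- seedling: loose bystander: black plant pot with a seedling, 68 mm across, pot 60 mm high, origin under its centre; leave alone
- jar: loose bystander: glass jar, 68 mm across, 95 mm high, white lid, origin under its centre; leave alone
- reagent: loose bystander: amber bottle with blue cap, 60 mm across, 110 mm high, origin under its centre; leave alone

How it is judged:
By the outcome, as a careful person would: the job done as asked, in the order asked, and still so for the second after the job is handed in, while the arm keeps its last pose, push and grip.
It also fails if it takes over 51 s, if anything falls off the work surface, if the arm or the gripper's body presses on something with over 40 N, if the wrist force passes 120 N, or if a joint passes its speed limit or range.

## Working session

There is one attempt and no reset: what is moved stays moved. The work goes in short steps, Python scripts to look and compute and a tool call to move; the robot and the scene stay as the last step left them, time stands still between calls to the robot, and variables do not carry over. Pictures are saved under pics/ and viewed, about 8 in all and at most 12, crops included, and the job is handed in when it is done.

Besides the shell and the picture viewer there is one more tool, called as name(argument=value, ...) on one line, values as JSON. carry_out: Moves the arm, as the interface text tells. Its arguments: {"type":"object","properties":{"plan":{"type":"array"},"squeeze":{"type":"number"}},"required":["plan"]}

```bash
ls; mkdir -p pics
python3 - <<'E'
from cell import arm
import cv2,numpy as np
s=arm.observe();print(s)
for n in("side","top"):
    p,d=arm.get_image(n);c=arm.get_calibration(n);print(n,c)
    cv2.imwrite(f"pics/{n}0.png",p[:,:,::-1]);np.savez(f"pics/{n}0.npz",p=p,d=d)
E
```

```text
pics
{'clock': 0.0, 'joints': array([-1.29358599,  0.43523012,  0.02497712,  1.5741077 , -0.01160312,
        1.13401836, -0.07508929]), 'dq': array([ 7.03730396e-05, -3.84623652e-04,  7.86561563e-04,  4.52045370e-05,
       -7.04408506e-04,  6.14510808e-04, -2.33174791e-04]), 'joint_efforts': array([ 1.14906680e-05, -6.67846799e+01,  9.84985940e-01, -3.14461613e+01,
       -6.05136459e-02,  4.29449393e-02,  1.71904444e-04]), 'position': array([0.23160604, 0.58004976, 0.29143642]), 'ee_rot': array([-5.93093635e-01, -3.08493489e+00,  2.52944645e-03]), 'force': array([ 0.50373099,  0.31514254, -0.47212935]), 'ft_torque': array([ 0.03686659, -0.00706239,  0.02599967]), 'width': 0.9990517238071811}
side {'intrinsics': array([[472.33075898,   0.        , 319.74492789],
       [  0.        , 472.33075898, 242.12054064],
       [  0.        ,   0.        ,   1.        ]]), 'rvec': array([ 2.23492813, -0.10581438,  0.05573683]), 'tvec': array([-0.54927036,  0.14273053,  0.84561549])}
top {'intrinsics': array([[444.82929362,   0.        , 315.50924571],
       [  0.        , 444.82929362, 247.02882647],
       [  0.        ,   0.        ,   1.        ]]), 'rvec': array([ 2.14058547, -2.1346479 ,  0.2498374 ]), 'tvec': array([-0.03768105,  0.58829965,  0.78192856])}
```

View pics/side0.png

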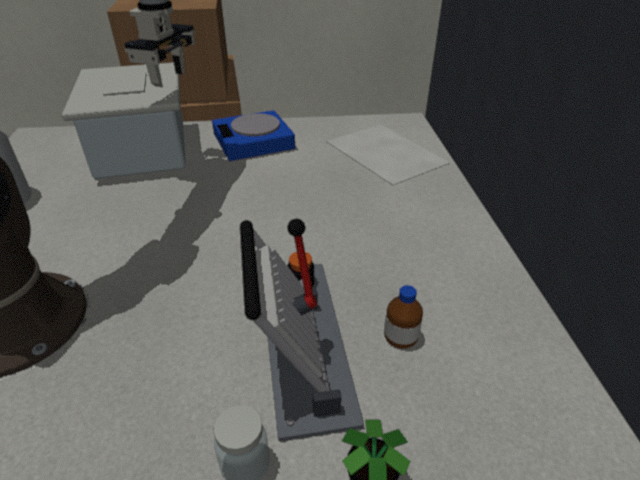

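View pics/top0.png

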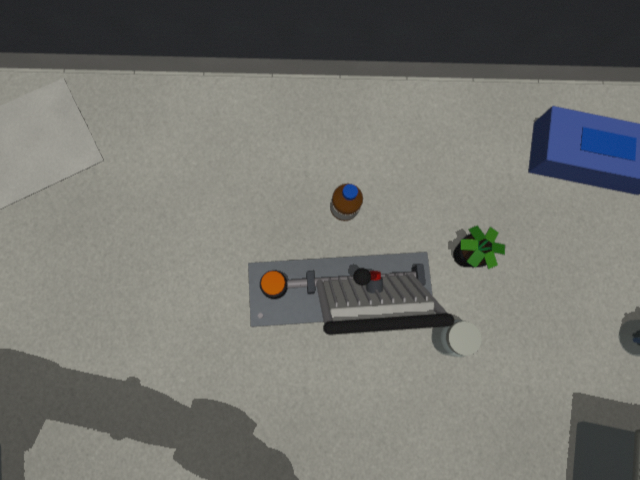

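The side view shows the panel leaning towards the robot, with the bar at about (250,270), the ball at (296,227), the cap at (300,260) and the bottle at (404,318). In the top view, image up is +x and left is +y. The cap is at (273,284), the ball at (362,277), the bar runs from (328,328) to (450,320), and the foot plate spans x 248–432.

```bash
cat > h.py <<'E'
import cv2,numpy as np
from cell import arm
def cal(n):
    c=arm.get_calibration(n);R=cv2.Rodrigues(c["rvec"])[0];return c["intrinsics"],R,np.ravel(c["tvec"])
def ray(n,uv):
    K,R,t=cal(n);d=R.T@np.linalg.solve(K,np.r_[uv,1.]);return -R.T@t,d
def onz(n,uv,z):
    o,d=ray(n,uv);return o+d*(z-o[2])/d[2]
def cloud(n,d):
    K,R,t=cal(n);v,u=np.mgrid[:480,:640];P=np.stack([(u-K[0,2])/K[0,0]*d,(v-K[1,2])/K[1,1]*d,d],-1)
    return (P-t)@R
def two(uv1,uv2):  # side, top
    (a,d),(b,e)=ray("side",uv1),ray("top",uv2)
    s=np.linalg.lstsq(np.c_[d,-e],b-a,rcond=None)[0];p,q=a+d*s[0],b+e*s[1];return (p+q)/2,np.linalg.norm(p-q)
E
python3 - <<'E'
from h import *
T=np.load("pics/top0.npz");S=np.load("pics/side0.npz")
X={"top":cloud("top",T["d"]),"side":cloud("side",S["d"])}
def orange(p):
    h=cv2.cvtColor(p,cv2.COLOR_RGB2HSV);return (h[...,0]>5)&(h[...,0]<18)&(h[...,1]>200)&(h[...,2]>130)
for n,I in(("top",T),("side",S)):
    C=X[n];p=I["p"];m=orange(p)
    k,l,st,ce=cv2.connectedComponentsWithStats(m.astype(np.uint8))
    i=1+st[1:,4].argmax();M=l==i;print(n,"cap",ce[i],st[i],np.median(C[M],0),np.percentile(C[M][:,2],[50,90]))
    g=np.isfinite(C).all(-1)&(I["d"]>0)
    bl=(p.max(-1)<40)&g&(C[...,2]>.19)&(C[...,2]<.3)&(np.hypot(C[...,0]-.232,C[...,1]-.58)>.15)&(C[...,0]>.3)
    k,l,st,ce=cv2.connectedComponentsWithStats(bl.astype(np.uint8))
    for i in range(1,k):
        if st[i,4]>40:
            q=C[l==i];print(n,"black",ce[i],st[i],q.mean(0),q.min(0),q.max(0))
            if st[i,4]>500: print(" bar line",cv2.fitLine(q[:,:2].astype(np.float32),cv2.DIST_HUBER,0,.01,.01).ravel())
c=X["top"];z=c[...,2]
m=(abs(z-.012)<.004)&(c[...,0]>.3)
print("table z",np.median(z[100:180,150:250]))
gray=T["p"].astype(int);fm=((gray.max(-1)-gray.min(-1)<25)&(gray.mean(-1)<110)&(gray.mean(-1)>50)).astype(np.uint8)
fm[:245]=0;fm[332:]=0;fm[:,:240]=0;fm[:,440:]=0
cs=max(cv2.findContours(fm,0,2)[0],key=cv2.contourArea);r=cv2.minAreaRect(cs);print("foot rect",r)
B=[onz("top",b,.012) for b in cv2.boxPoints(r)];print(np.round(B,4))
# tall things
for nm,(u,v) in dict(bottle=(349,192),jar=(464,338),pot=(480,248)).items(): print(nm,c[v,u])
E
```

```text
top cap [272.38095238 282.48095238] [261 271  24  24 420] [0.51940126 0.04346763 0.07204527] [0.07204527 0.07387392]
top black [361.89082969 276.37554585] [353 269  18  16 229] [ 0.50789708 -0.0943685   0.25340368] [ 0.49707791 -0.10678572  0.24460201] [ 0.51914243 -0.08238402  0.25866815]
top black [388.52728468 323.28731098] [ 324  313  130   21 1521] [ 0.44255971 -0.13621853  0.22633878] [ 0.42866889 -0.23278881  0.20655408] [ 0.45823887 -0.04164276  0.23139771]
 bar line [ 0.06646946 -0.9977885   0.44255972 -0.13621853]
side cap [293.82051282 258.66666667] [290 253   8  12  39] [0.50810502 0.04132596 0.07277183] [0.07277183 0.07405137]
side black [583.88658801  31.82157477] [ 493    0  147   84 4153] [1.46811751 0.88665206 0.24057094] [1.45963973 0.54669791 0.19000481] [1.47661756 1.5829391  0.29994425]
 bar line [ 0.00157304 -0.99999875  1.4681175   0.88665205]
side black [296.03738318 227.39719626] [288 219  17  18 214] [ 0.50834629 -0.10361484  0.25155313] [ 0.49725639 -0.11065862  0.24016301] [ 0.51952009 -0.09163603  0.25942398]
side black [249.67870869 272.0368947 ] [ 241  221   20   99 1301] [ 0.44390008 -0.15860249  0.22701603] [ 0.42926872 -0.2366172   0.2151943 ] [ 0.45730418 -0.04922501  0.2308469 ]
 bar line [ 0.06819145 -0.99767226  0.44390008 -0.15860249]
table z -0.0014127078351960855
foot rect ((343.1781921386719, 293.1615295410156), (73.16063690185547, 189.93678283691406), 86.45523834228516)
[[ 0.5654  0.0987  0.012 ]
 [ 0.5913 -0.2798  0.012 ]
 [ 0.4465 -0.281   0.012 ]
 [ 0.4245  0.0861  0.012 ]]
bottle [ 0.68102323 -0.09516942  0.10835133]
jar [ 0.4200817  -0.29639037  0.09206753]
pot [ 0.58661786 -0.34706613  0.06796683]
```

carry_out(plan=[[0.5,-1,0,-0.02,6],[2,-3.7,0,-0.08,3],[4,-7.4,0,-0.16,0],[6,-11.1,0,-0.24,0],[8,-14.9,0,-0.32,0],[10,-18.6,0,-0.4,0],[12,-22.3,0,-0.48,0],[14,-26,0,-0.56,0],[16,-29.7,0,-0.64,0],[18,-33.4,0,-0.72,0],[20,-37.1,0,-0.8,0],[22,-40.8,0,-0.88,0],[24,-44.6,0,-0.96,0],[26,-48.3,0,-1.04,0],[27.5,-51,0,-1.08,0],[28.5,-53,0,-1.11,0],[28.9,-53.65,0,-1.123,0],[28.9,-53.65,0,-1.123,0],[28.9,-53.65,0,-1.123,0],[28.9,-53.65,0,-1.123,0]], squeeze=20)

```text
clock: 2.1
position: [0.52, 0.0451, 0.2914]
ee_rot: [-2.141, -2.297, 0.002]
force: [0.7, 0.1, -0.6]
width: 0.003
```

carry_out(plan=[[0,-0.1,-2,0,0],[0,-0.2,-5,0,0],[0,-0.2,-8,0,0],[0,-0.2,-11,0,0],[0,-0.2,-13,0,0],[0,-0.2,-14.2,0,0],[0,-0.2,-14.8,0,0],[0,-0.2,-15.1,0,0],[0,-0.2,-15.4,0,0],[0,-0.2,-15.7,0,0],[0,-0.2,-15.9,0,0],[0,-0.2,-15.9,0,0]])

```text
clock: 3.3
position: [0.5204, 0.0434, 0.1327]
ee_rot: [-2.141, -2.297, -0.0]
force: [1.1, 1.3, 1.7]
width: 0.002
```

carry_out(plan=[[0,0,-0.1,0,0],[0,0,-0.2,0,0],[0,0,-0.3,0,0],[0,0,-0.4,0,0],[0,0,-0.4,0,0]])

```text
clock: 3.8
position: [0.5205, 0.0433, 0.1296]
ee_rot: [-2.141, -2.297, -0.001]
force: [-6.4, 0.9, 19.9]
width: 0.001
```

Run:
```python
from cell import arm
print(arm.tip_reach)
```

```text
0.0655
```

carry_out(plan=[[0,0,1,0,0],[0,0,4,0,0],[0,0,8,0,0],[0,0,12,0,0],[-0.3,-1,15,0,0],[-0.5,-3,16.6,0,0],[-0.6,-5,16.6,0,0],[-0.6,-7,16.6,0,0],[-0.6,-7,16.6,0,0]])

```text
clock: 4.7
position: [0.5142, -0.0299, 0.296]
ee_rot: [-2.147, -2.293, -0.0]
force: [0.1, -0.2, -0.3]
width: 0.006
```

Run:
```python
from h import *
ims=[]
for n in("side","top"):
    p,d=arm.get_image(n);C=cloud(n,d)
    h=cv2.cvtColor(p,cv2.COLOR_RGB2HSV);m=(h[...,0]>5)&(h[...,0]<18)&(h[...,1]>200)&(h[...,2]>130)&(abs(C[...,0]-.52)<.04)&(abs(C[...,1]-.043)<.04)
    print(n,m.sum(),np.percentile(C[m][:,2],[10,50,90]) if m.sum() else 0)
    ims.append(p[160:400,200:520,::-1])
cv2.imwrite("pics/c1.png",np.hstack(ims))
```

```text
side 43 [0.06256565 0.06348182 0.06513533]
top 0 0
```

View pics/c1.png

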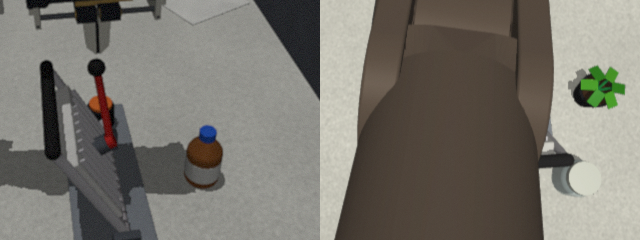

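The cap top now reads 63.5 mm, so it is home. The crop shows the fingertip at about (97,50), on the hub side of the ball at (96,67). Next is pushing the ball over centre.

carry_out(plan=[[0,-1.5,0,0,0],[0,-3,0,0,0],[0,-3.8,0,0,0],[0,-4.6,0,0,0],[0,-5.4,0,0,0],[0.1,-6.2,0,0,0],[0.1,-7,0,0,0],[0.1,-7.8,0,0,0],[0.1,-8.6,0,0,0],[0.2,-9.3,0,0,0],[0.2,-10,0,0,0],[0.2,-10,0,0,0],[0.2,-10,0,0,0],[0.2,-8,1,0,0],[0.2,-6,3,0,0],[0.2,-5,5,0,0],[0.2,-5,5,0,0],[0.2,-5,5,0,0]])

```text
clock: 6.6
position: [0.5165, -0.0765, 0.3456]
ee_rot: [-2.141, -2.297, -0.002]
force: [-0.2, -0.5, 0.8]
width: 0.005
```

Run:
```python
from h import *
p,d=arm.get_image("side");print(arm.observe()["clock"])
cv2.imwrite("pics/c2.png",cv2.resize(p[160:460,180:480,::-1],None,fx=2,fy=2))
```

```text
6.65
```

View pics/c2.png

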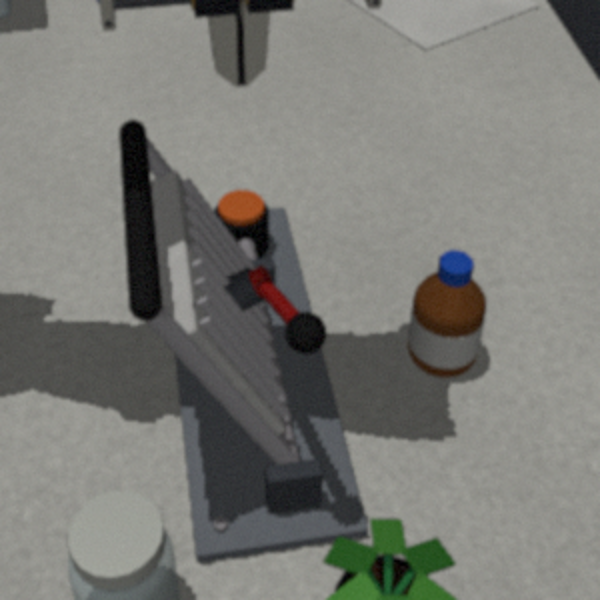

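The kickstand has gone past centre, with the ball at (305,332) in the crop and heading down. I'll move over the bar with the fingers open, then check that the kickstand is fully down before touching the panel.

carry_out(plan=[[-1,-1,0.5,0,2],[-2.5,-2,0.5,0,5],[-4,-3.3,0.5,0,5],[-5.5,-4.5,0.5,0,5],[-6.8,-5.5,0.5,0,5],[-7.4,-6,0.5,0,5],[-7.4,-6,0.5,0,5],[-7.4,-6,0.5,0,5],[-7.4,-6,0.5,0,5],[-7.4,-6,0.5,0,5],[-7.4,-6,0.5,0,5],[-7.4,-6,0.5,0,5],[-7.4,-6,0.5,0,5],[-7.4,-6,0.5,0,5],[-7.4,-6,0.5,0,5]])

```text
clock: 8.15
position: [0.4422, -0.1369, 0.3501]
ee_rot: [-2.142, -2.296, -0.001]
force: [0.0, 0.3, -0.3]
width: 0.547
```

Run:
```python
from h import *
s=arm.observe();print(s["position"],s["width"])
p,d=arm.get_image("side");C=cloud("side",d)
bl=((p.max(-1)<40)&(np.hypot(C[...,0]-.6,C[...,1]+.165)<.06)&(C[...,2]>.03)).astype(np.uint8)
k,l,st,ce=cv2.connectedComponentsWithStats(bl)
for i in range(1,k):
    if st[i,4]>20: print(ce[i],st[i],C[l==i].mean(0))
bb=((p.max(-1)<40)&(C[...,2]>.19)&(abs(C[...,0]-.444)<.03)&(abs(C[...,1]+.137)<.12)&(C[...,2]<.235))
print("bar",C[bb].mean(0),bb.sum())
cv2.imwrite("pics/c3.png",cv2.resize(p[160:460,180:480,::-1],None,fx=2,fy=2))
```

```text
[ 0.44215834 -0.13688943  0.35006408] 0.5471815631729511
[364.5        349.58641975] [357 342  15  15 162] [ 0.60253253 -0.17525851  0.06891895]
bar [ 0.44389912 -0.15861766  0.22715767] 1281
```

View pics/c3.png

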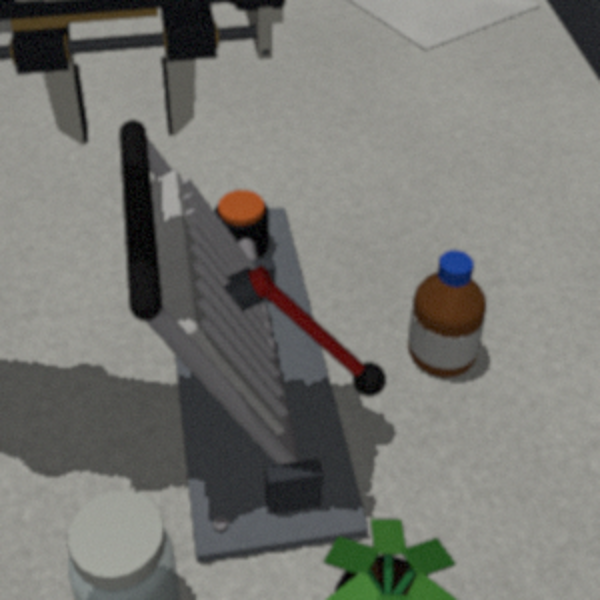

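The ball sits at about (0.603, -0.175, 0.069), which matches the fully-down prediction of (0.605, -0.168, 0.062), and the fingers are over the bar. Next I lower them around the bar and grip it lightly.

carry_out(plan=[[0,0,-1.5,0,5],[0,0,-3.5,0,5],[0,0,-5.5,0,5],[0,0,-7,0,5],[0,0,-7.8,0,5],[0,0,-8.2,0,5],[0,0,-8.2,0,5]])

```text
clock: 8.9
position: [0.4422, -0.137, 0.2681]
ee_rot: [-2.142, -2.296, -0.0]
force: [0.2, -0.4, 1.1]
width: 0.547
```

carry_out(plan=[[0,0,0,0,4],[0,0,0,0,3],[0,0,0,0,2.5],[0,0,0,0,2],[0,0,0,0,1.5],[0,0,0,0,1.5],[0,0,0,0,1.5],[0,0,0,0,1.5]], squeeze=5)

```text
clock: 9.7
position: [0.4425, -0.1369, 0.2682]
ee_rot: [-2.142, -2.296, -0.001]
force: [2.8, -0.3, 0.9]
width: 0.214
```

carry_out(plan=[[0,0,0,0,1.5],[0.45,0.05,0.2,0,1.5],[0.95,0.05,0.4,0,1.5],[1.9,0.15,0.8,0,1.5],[2.85,0.2,1.1,0,1.5],[3.85,0.25,1.4,0,1.5],[4.85,0.35,1.6,0,1.5],[5.85,0.4,1.8,0,1.5],[6.85,0.45,1.95,0,1.5],[7.9,0.55,2,0,1.5],[8.5,0.6,2.05,0,1.5],[8.9,0.6,2.05,0,1.5],[8.9,0.6,2.05,0,1.5],[8.9,0.6,2.05,0,1.5],[8.9,0.6,2.05,0,1.5]], squeeze=12)

```text
clock: 11.2
position: [0.5311, -0.131, 0.2886]
ee_rot: [-2.142, -2.296, -0.001]
force: [-2.0, -2.3, 0.3]
width: 0.209
```

Run:
```python
from h import *
s=arm.observe();print(s["position"],s["force"],s["width"]*91.8)
p,d=arm.get_image("side");C=cloud("side",d);S0=np.load("pics/side0.npz");C0=cloud("side",S0["d"])
for nm,CC,pp in(("before",C0,S0["p"]),("now",C,p)):
  for a,b in(("bar",(.19,.26)),):
    m=(pp.max(-1)<45)&(CC[...,2]>a_ if False else CC[...,2]>b[0])&(CC[...,2]<b[1])&(CC[...,0]>.40)&(CC[...,0]<.57)&(CC[...,1]<-.165)&(CC[...,1]>-.24)
    print(nm,m.sum(),C[m].mean(0) if nm=="now" else CC[m].mean(0))
  # cap, bystanders
  h=cv2.cvtColor(pp,cv2.COLOR_RGB2HSV)
  o=(h[...,0]>5)&(h[...,0]<18)&(h[...,1]>200)&(h[...,2]>130)&(abs(CC[...,0]-.52)<.04)&(abs(CC[...,1]-.043)<.04)
  print(" cap z",np.median(CC[o][:,2]) if o.any() else None)
cv2.imwrite("pics/c4.png",cv2.resize(p[160:460,180:480,::-1],None,fx=2,fy=2))
v=np.abs(p.astype(int)-S0["p"]).max(-1)
for nm,b in dict(bottle=(280,350,380,430),jar=(400,480,210,275),pot=(415,480,338,412)).items(): print(nm,(v[b[0]:b[1],b[2]:b[3]]>60).mean())
```

```text
[ 0.53112452 -0.13101671  0.28862728] [-1.95708317 -2.26084208  0.26719821] 19.165101750551983
before 663 [ 0.44714032 -0.20559872  0.22644459]
 cap z 0.07277183360170099
now 600 [ 0.53339893 -0.20225353  0.2470976 ]
 cap z 0.0636130708650317
bottle 0.00028571428571428574
jar 0.0
pot 0.0
```

View pics/c4.png

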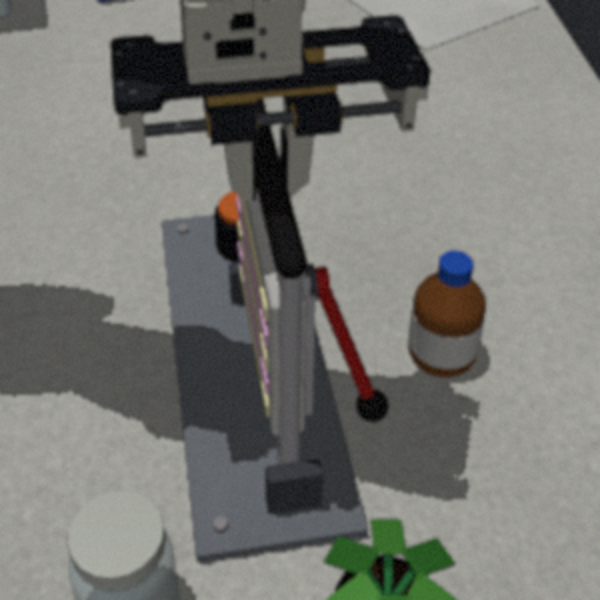

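The panel stands upright in the grip, with the bar above the hinge. The kickstand hangs fully down with its ball at (372,405), and the pot, jar and bottle have not moved. I'll hold briefly to confirm it is steady, then hand in.

carry_out(plan=[[0,0,0,0,1.5],[0,0,0,0,1.5],[0,0,0,0,1.5],[0,0,0,0,1.5],[0,0,0,0,1.5]])

```text
clock: 11.75
position: [0.5311, -0.131, 0.2886]
ee_rot: [-2.142, -2.296, -0.001]
force: [-2.3, -2.4, -0.1]
width: 0.211
```

Run:
```python
from cell import arm
import numpy as np
s=arm.observe();print(s["clock"],s["position"],s["force"],s["width"],abs(s["dq"]).max())
print(arm.sign_off())
```

```text
11.75 [ 0.53109344 -0.13098003  0.28861617] [-2.30977046 -2.41477113 -0.08542499] 0.21130806487606466 0.001368067046110188
the job is handed in; nothing more can be done
None
```

The lamp is set up and handed in at 11.75 s, with the gripper still holding the panel upright; `sign_off` reports no verdict.

- **Cap:** I pressed it with the closed fingers to the hard stop. The tips ended 64 mm above the bench at about 20 N. The camera then read the cap top at 63.5 mm, and still 63.6 mm at the end.
- **Kickstand:** I pushed its foot over centre from the hub side and it fell by itself. Before I touched the panel, the foot was within about 1 cm of its predicted fully-down position, and the last picture shows it still hanging down.
- **Panel:** I gripped the top bar at 12 N and moved it along its arc by 88.8 mm, against 89.2 mm for exactly upright. That leaves a lean of about -0.002 rad. It was still in the last reading, with a pull of about 2.3 N, as expected.
- **Bystanders:** The side camera showed no movement of the pot, jar or bottle between the start and just before I handed it in.

Two readings disagreed slightly. The camera measured the bar moving about 86 mm in x, against 88.6 mm from the arm, which is within what the changed view of the bar explains. A small sideways force of about 2.4 N along the bar remained in the grip.

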